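Secure the hopper lid and hold the sample gate open at the pointer

ROBOT

A 6-joint arm with a two-finger parallel gripper is mounted at the origin on the work surface. World frame = base frame: x ahead of the robot, y to its left, z up, the work surface at z = 0. Lengths are in mm, angles in rad, forces in N, time in s.
With the tool pointing down it reaches from about 275 to 750 mm from the base axis. Payload 10.2 kg.
Tool frame: the origin (TCP) lies at the very end of the fingers, on their centre line; the grasp point (between the pads) lies 19 mm behind it; z points along the fingers, y is the line along which they close (so a half turn about z gives the same grasp; the last joint's range is limited). The gripper opens to 85 mm and grips with 20 to 120 N. Pads are 22 mm wide; open, the fingers measure 114 mm over their backs; the gripper's body (76 mm by 85 mm) begins 54 mm behind the grasp point. The pads swing forward as they close: fully open they stand 13 mm farther back than shut.
Start: joints at [1.097, 0.313, 1.498, -0, 1.331, -0.223], TCP at [130.307, 508.578, 231.294] pointing down, gripper open.
Joint ranges: [-2.94, 2.94], [-0.97, 2.17], [0.19, 2.56], [-1.23, 4.37], [0.02, 3.11], [-2.88, 2.88]. Speed limits (rad/s): [2.39, 2.39, 3.01, 3.14, 3.14, 3.14].

INTERFACE

Orientations are given as a unit quaternion [w, x, y, z].
In Python, from rig import monitor, eyes, job gives the robot as it stands. The module is installed in compiled form; this text tells all that it offers.
- The arm moves only by the tool send_rows, never from a script. Its argument "targets" is one flat list of numbers, 7 for each row, row after row: the turn, a rotation vector about the tool's x, y, z in degrees, then the shift along the tool's x, y, z in units of 60 mm (1.0 is 60 mm), then the opening, from -1 (shut) to 1 (fully open), so that 0 is half open. A call has 1 to 5 rows; each row shifts and turns the commanded pose from where the row before left it, along the tool's axes as they then stand; what a row does not reach is not made up. A row lasts 1/8 s, in which the tool goes at most 62.5 mm and 10.7 degrees, less where a joint would pass 70% of its speed; a pose out of reach is approached as far as the arm can. A call is refused whole if a number of a shift passes 1 or a number of a turn 10.7, either way. A call with a gripper value outside its range is refused whole. The fingers move at their own pace and stop on an object; "newtons" is the grip in N (left out, the last holds). Time passes only in rows, so rows that do not move let the fingers close. It gives the time, the measured TCP pose, the force, the opening and the grip force at its end, in the units of the state.
- monitor.sense(): the state, without advancing time (a new reading comes with each control period).
- eyes.capture(name): name is "scene" or "top" or "wrist"; returns a dict with "img" (480x640x3 uint8, red, green, blue), "K" (3x3 intrinsics, pixels), "distortion" ([k1, k2, p1, p2, k3] as OpenCV has them; the pictures are not rectified), "R" (3x3) and "t" (3): a world point X has camera coordinates R X + t. Camera axes: x right, y down, z forward; pixel columns grow to the right and rows downward; lengths in mm; the calibration is good to about 2 mm. A picture is of the moment at which its call begins. There is no depth.
- job.finish_job(): hands the job in; it is judged then, once.
The state is a dict: "time_s": time; "joints": joint angles; "dq": joint speeds; "tau": joint torques, N m; "eef_pos": TCP position; "ee_rot": TCP orientation; "force": force on the tool from outside, world axes, zero at the start; "wrist_torque": the same for the moment, N m; "grip_width": opening from 0.0 (shut) to 1.0 (fully open); "grip_force": force on a finger pad.
Only numpy, scipy, OpenCV 4.12 (cv2) and the standard library are available. Lean on these libraries where they do the work, as an engineer would, in place of code of your own. Each camera call takes 0.05 s, during which the arm holds its last target. There are 200 camera calls.

TASK

On the coffee sample hopper, first swing the steel turnbutton fully round so that it points in over the lid and secures it. Only then pull the spring-loaded gate out by its upright wooden handle until the gate's index arm is in line with the brass pointer clamped beside the rails, and finish still holding the handle with the gate kept at the pointer. Leave the bowl and the tin that stand beside the rails where they are.

Things in the scene. Friction and masses are not known exactly. Their poses are not given: they have to be found in the camera images.
- hopper: white bench hopper fixed to the table, box 170 (x) x 190 (y) x 151 mm high, grey lid on top. Origin on the table under the box's middle; -x is its front, where the gate is pulled, z up. Front wall at x = -75 mm (top flange to -80). Three bars, tops at 83 mm, run forward to x = -250: gate rails at |y| 26-36, pointer's bar at y = 61. Only the handle rises above 95 mm there
- lid (a joint): hinge of the hopper's flat grey lid, 142 x 186 mm, on the rear edge: 0 rad closed (as it starts), grows as it opens; lid top at z = 160 mm in the hopper's frame
- turnbutton (a joint): turnbutton, steel bar 52 x 16 x 7 mm on an upright pivot on the hopper's front flange. 0 rad: along the front edge to the hopper's -y (lid free); turns anticlockwise seen from above to a stop at 1.57 rad, pointing to the hopper's +x over the lid (secured). Starts at 0 to 0.5. Light friction (about 2 N at the peg) keeps it where left
- turnbutton_hinge (a point): on the pivot's axis (upright), at the underside of the bar, z = 160 mm in the hopper's frame; the bar's top is at 167 mm
- turnbutton_peg (a point): on the axis of the turnbutton's upright round steel peg, 12 mm in diameter, 36 mm from the pivot's axis; the peg rises from z = 167 mm to 205 mm and this point is at 190 mm (15 mm below its top). Moves with the turnbutton
- gate: sliding gate: steel plate with upright wooden handle and thin index arm. Origin at the handle's foot on the plate's top (86 mm above the table), axes as the hopper's. At rest the handle is 140 mm in front of the hopper's origin; it slides along the hopper's -x to a stop at 90 mm. A spring pulls it back: 3 N at rest plus 0.7 N per 10 mm, so it runs back when let go
- gate_grip (a point): middle of the grip zone of the gate's upright wooden handle, a rounded bar 14 mm thick (x), 22 mm wide (y), that rises from 6 mm to 72 mm above the gate's plate; this point is on its axis, 46 mm above the plate, 132 mm above the table, 26 mm below the handle's top
- gate_index (a point): tip of the gate's index arm, a steel bar 4 mm thick that sticks out sideways (hopper +y) from the handle's foot; the tip is 47 mm beside the handle's axis and has the same x as it in the hopper's frame
- pointer_tip (a point): tip of the brass pointer, a 4 mm thick fin looking towards the handle, on an 18 x 20 mm clamp fixed on the bar beside the +y rail, 6 mm beyond the index arm's tip; its top is 94 mm above the table. Axes as the hopper's: the gate is at the mark when gate_index and pointer_tip have the same x in the hopper's frame (35 to 75 mm out from rest)
- bowl: white ceramic bowl, 90 mm across, 55 mm high, stands beside the hopper's rails; loose, to be left alone; origin at the centre of its underside
- tin: small aluminium sample tin, 60 mm across and 60 mm high, stands beside the hopper's rails; loose, to be left alone; origin at the centre of its underside

How it is judged (in metres and radians):
On the way, in this order (a step that is already met when the one before it is completed fails the run):
1. the turnbutton is swung over the lid (value of joint turnbutton above 1.35 rad and value of joint lid below 0.05 rad), for 0.2 s.
2. the gate is held by the fingers with its index arm at the pointer (x of gate_index in the frame of pointer_tip between -0.006 and 0.006 m and contact force between gate and the fingers above 1.5 N and value of joint turnbutton above 1.35 rad), for 0.3 s.
At the end, for the whole second after the job is handed in: The gripper's fingers bear on the gate (over 1.5 N) and keep it still (under 10 mm/s) with its index arm within 6 mm of the pointer; the turnbutton is past 1.35 rad (77 degrees of its 90), the lid closed (under 0.05 rad) (all of step 2 and value of joint lid below 0.05 rad and linear speed of gate below 0.01 m/s); the arm keeps its last pose, push and grip.
It fails at once if the gate is drawn more than 20 mm before the lid is secured (value of joint turnbutton below 1.3 rad and x of gate_grip in the frame of hopper below -0.16 m).
It fails at once if the bowl or the tin is disturbed (moved over 25 mm) (distance of any of bowl, tin from where it was at the start of the episode above 0.025 m).
It also fails if it takes over 51 s, if anything falls off the work surface, if the arm or the gripper's body presses on something with over 40 N, if the wrist force passes 120 N, or if a joint passes its speed limit or range.

## Working session

There is one attempt and no reset: what is moved stays moved. The work goes in short steps, Python scripts to look and compute and a tool call to move; the robot and the scene stay as the last step left them, time stands still between calls to the robot, and variables do not carry over. Pictures are saved under pics/ and viewed, at most 10 in all, crops included, and the job is handed in when it is done.

Besides the shell and the picture viewer there is one more tool, called after "Request:" as a command line: name --argument value ..., lists and objects as JSON in quotes. send_rows: Moves the arm, as the interface text tells. Its arguments: {"type":"object","properties":{"targets":{"type":"array","items":{"type":"number"}},"newtons":{"type":"number"}},"required":["targets"]}

```bash
mkdir -p pics; cat > h.py <<'E'
import numpy as np, cv2
from rig import monitor, eyes, job
def cap(n,save=None):
    c=eyes.capture(n)
    for k in("K","R","t","distortion"): c[k]=np.array(c[k],float)
    c["t"]=c["t"].ravel()
    if save: cv2.imwrite("pics/"+save,c["img"][:,:,::-1])
    return c
def onz(c,px,z):
    p=cv2.undistortPoints(np.array(px,float).reshape(-1,1,2),c["K"],c["distortion"]).reshape(-1,2)
    d=np.c_[p,np.ones(len(p))]@c["R"]; o=-c["R"].T@c["t"]
    return o+d*((z-o[2])/d[:,2])[:,None]
def proj(c,X):
    return cv2.projectPoints(np.array(X,float).reshape(-1,1,3),cv2.Rodrigues(c["R"])[0],c["t"],c["K"],c["distortion"])[0].reshape(-1,2)
E
python3 - <<'E'
from h import *
import pickle
d={n:cap(n,n+"0.png") for n in("scene","top")}
pickle.dump(d,open("c0.pkl","wb"))
for n in d: print(n,-d[n]["R"].T@d[n]["t"])
print(monitor.sense())
E
```

```text
scene [1001.37937618  448.75203881  802.8993218 ]
top [573.27684762  17.5988914  891.71988982]
{'time_s': 0.1, 'joints': array([ 1.09661003e+00,  3.13388884e-01,  1.49837548e+00,  2.02680902e-05,
        1.33098581e+00, -2.23396958e-01]), 'dq': array([-0.00064026, -0.00375636, -0.00214431, -0.00159885,  0.00111958,
       -0.00076824]), 'tau': array([ 3.30150069e-03, -4.12897325e+01, -2.60143948e+01, -1.17066593e-04,
        3.03005254e-03,  1.02427285e-05]), 'eef_pos': array([130.18574497, 508.36445131, 230.7895319 ]), 'ee_rot': array([-2.07048411e-04,  1.25068688e-01,  9.92147916e-01, -5.40546901e-04]), 'force': array([0.11466097, 1.0851749 , 0.5080541 ]), 'wrist_torque': array([-0.04215336,  0.03911881, -0.03142504]), 'grip_force': 0.0, 'grip_width': 0.9967905105840247}
```

View pics/top0.png

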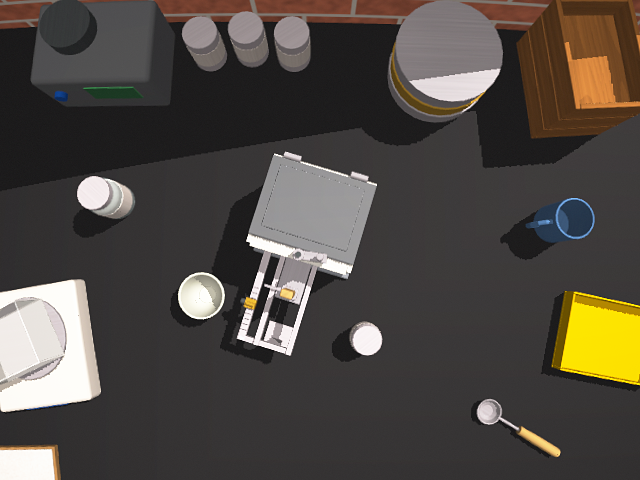

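View pics/scene0.png

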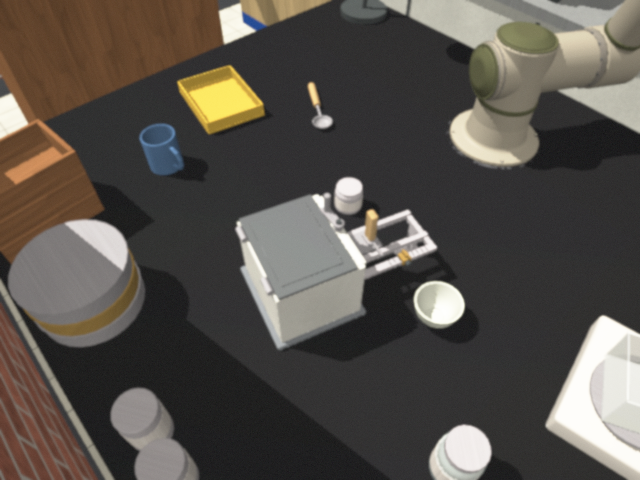

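The top view shows the hopper lid at about (312,210), the handle top at (288,294), the brass pointer at (250,303), the peg near (297,255), the bowl at (202,296) and the tin at (366,338). The scene view shows the peg at about (327,203), the handle at (371,225) and the pointer at (404,257).

```bash
python3 - <<'E'
from h import *
import pickle
d=pickle.load(open("c0.pkl","rb"))
a=cv2.resize(d["top"]["img"][140:365,230:390],None,fx=2.6,fy=2.6,interpolation=cv2.INTER_CUBIC)
b=cv2.resize(d["scene"]["img"][180:300,300:445],None,fx=2.6,fy=2.6,interpolation=cv2.INTER_CUBIC)
o=np.zeros((600,800,3),np.uint8);o[:a.shape[0],:a.shape[1]]=a;o[:b.shape[0],420:420+b.shape[1]]=b
cv2.imwrite("pics/crop0.png",o[:,:,::-1])
c=d["top"]
# lid grey mask
hsv=cv2.cvtColor(c["img"],cv2.COLOR_RGB2HSV)
for n in d:
  c=d[n];hsv=cv2.cvtColor(c["img"],cv2.COLOR_RGB2HSV)
  m=cv2.inRange(hsv,(0,0,95),(180,50,185))
  ncc,l,s,ce=cv2.connectedComponentsWithStats(cv2.morphologyEx(m,cv2.MORPH_OPEN,np.ones((5,5))))
  for i in range(1,ncc):
    if s[i,4]>3000: 
      cn=cv2.findContours((l==i).astype(np.uint8),0,1)[0][0]
      print(n,s[i],cv2.boxPoints(cv2.minAreaRect(cn)).round(1).tolist(), cv2.approxPolyDP(cn,8,True).reshape(-1,2).tolist())
  m=cv2.inRange(hsv,(8,90,90),(30,255,255))
  ncc,l,s,ce=cv2.connectedComponentsWithStats(m)
  for i in range(1,ncc):
    if 15<s[i,4]<600: print(n,"orange",s[i],ce[i].round(1))
E
```

```text
scene [ 469    0  171   46 4202] [[469.0, 0.0], [639.0, 0.0], [639.0, 45.0], [469.0, 45.0]] [[469, 0], [552, 32], [585, 30], [581, 17], [596, 12], [618, 40], [639, 43], [639, 0]]
scene [ 491   32  149   80 5730] [[480.20001220703125, 58.70000076293945], [632.7999877929688, 23.200000762939453], [646.5, 82.30000305175781], [494.0, 117.80000305175781]] [[639, 50], [609, 52], [595, 32], [593, 53], [509, 52], [512, 63], [498, 64], [504, 96], [491, 105], [523, 111], [542, 89], [576, 88], [597, 72], [600, 83], [631, 83]]
scene [  241   195   136   154 11525] [[231.6999969482422, 220.1999969482422], [345.8999938964844, 181.39999389648438], [390.0, 311.29998779296875], [275.79998779296875, 350.1000061035156]] [[311, 195], [241, 218], [279, 299], [277, 348], [362, 314], [363, 280], [376, 274], [357, 268], [334, 232], [344, 228], [333, 229]]
scene [   9  224  113  100 8008] [[-6.800000190734863, 283.79998779296875], [51.29999923706055, 212.3000030517578], [132.6999969482422, 278.3999938964844], [74.5999984741211, 349.8999938964844]] [[65, 224], [31, 240], [9, 273], [15, 300], [49, 323], [88, 31
[... 2791 characters left out ...]
7]
top orange [167  16  29   6  73] [178.4  18.3]
top orange [221  16  11   6  30] [225.   18.2]
top orange [260  16  19   6  43] [269.6  17.6]
top orange [307  16  14   6  41] [313.   18.7]
top orange [323  17  19   6  43] [331.4  19.1]
top orange [342  17  20   6  58] [352.   19.6]
top orange [381  18  17   6  50] [389.1  20.3]
top orange [ 5 22 26  6 58] [17.4 24.6]
top orange [499  24  34   6  81] [514.7  26.3]
top orange [528  30  20 100 151] [536.1  80.3]
top orange [391  42  95  69 348] [425.9  90.3]
top orange [280 288  15  12 126] [286.9 293.2]
top orange [243 297  14  13 127] [249.8 303. ]
top orange [518 426  43  31 447] [539.3 441.8]
top orange [  0 445  61  35 408] [ 40.8 454.7]
```

View pics/crop0.png

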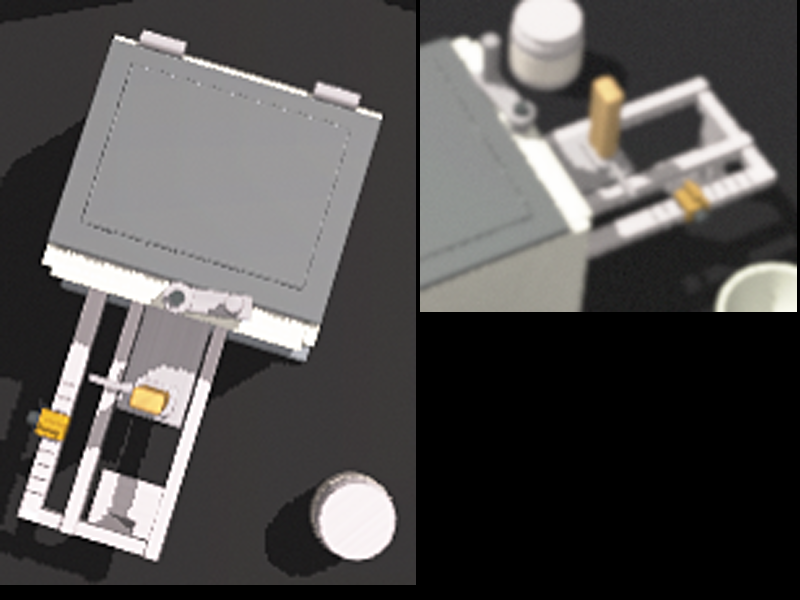

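The crop shows the turnbutton pivot at top px (298.1,254.6), its peg top at about (320,256), and in the scene view the peg top at (327,195) and the pivot at (340,222). The button starts nearly along the front edge.

```bash
python3 - <<'E'
from h import *
import pickle
d=pickle.load(open("c0.pkl","rb"));T,S=d["top"],d["scene"]
np.set_printoptions(precision=1,suppress=True)
L=onz(T,[(273,156),(249,233),(352,264),(375,186)],160);print("lid",L, [np.linalg.norm(L[i]-L[i-1]) for i in range(4)])
def fwd(v): v=v[:2]/np.linalg.norm(v[:2]); return v
ex=fwd(L[0]-L[1]+L[3]-L[2]); print("ex",ex,np.degrees(np.arctan2(ex[1],ex[0])))
ey=np.array([-ex[1],ex[0]])
def tri(a,b):
    o1=-T["R"].T@T["t"];o2=-S["R"].T@S["t"]
    d1=onz(T,[a],0)[0]-o1;d2=onz(S,[b],0)[0]-o2
    s=np.linalg.lstsq(np.c_[d1,-d2],o2-o1,rcond=None)[0]
    p,q=o1+s[0]*d1,o2+s[1]*d2
    return (p+q)/2,np.linalg.norm(p-q)
print("pegtop z205",onz(T,[(320.4,256.2)],205),onz(S,[(327.3,195.4)],205),tri((320.4,256.2),(327.3,195.4)))
print("pivot z167",onz(T,[(298.1,254.6)],167),onz(S,[(339.6,222.3)],167))
print("handle top z158",onz(T,[(287.5,293.5)],158),onz(S,[(371.5,211)],158))
P=onz(T,[(249.8,303)],92)[0];P2=onz(S,[(403.8,256.4)],90)[0];print("pointer",P,P2)
H=onz(T,[(287.5,293.5)],158)[0]
I=onz(T,[(230+92/2.6,140+378/2.6)],90)[0]; print("index tip",I)
for n,v in(("P-H",P-H),("I-H",I-H),("peg-pivot",onz(T,[(320.4,256.2)],205)[0]-onz(T,[(298.1,254.6)],167)[0]),("piv-H",onz(T,[(298.1,254.6)],167)[0]-H)): print(n,v[:2]@ex,v[:2]@ey)
E
```

```text
lid [[775.4 100.4 160. ]
 [642.3 137.3 160. ]
 [593.1 -36.7 160. ]
 [726.2 -74.6 160. ]] [np.float64(181.77851543075028), np.float64(138.18132474188087), np.float64(180.82367764349814), np.float64(138.4485433148697)]
ex [ 1.  -0.3] -15.672088635836928
pegtop z205 [[603.3  16.4 205. ]] [[603.2  20.1 205. ]] (array([602.4,  17.4, 202.5]), np.float64(2.699742226993511))
pivot z167 [[607.   53.4 167. ]] [[605.4  55.3 167. ]]
handle top z158 [[542.1  70.2 158. ]] [[538.4  67.9 158. ]]
pointer [520.8 143.3  92. ] [525.5 147.   90. ]
index tip [553.2 115.9  90. ]
P-H -40.259077622397655 64.59339477700483
I-H -1.6126033291278943 46.957588920415446
peg-pivot 6.42797656192136 -36.59408403806723
piv-H 67.02094909761908 1.3076050107454869
```

Request:
send_rows --targets '[0,0,0,-0.878,-0.542,0,0,0,0,0,-0.878,-0.542,0,0,0,0,0,-0.878,-0.542,0,0,0,0,0,-0.878,-0.542,0,0,0,0,0,-0.878,-0.542,0,0]' --newtons 20

```text
time_s: 0.72
eef_pos: [346.1, 284.0, 231.2]
ee_rot: [-0.0, 0.125, 0.992, 0.0]
force: [0.6, 1.2, 0.1]
grip_width: 0.499
grip_force: 0.0
```

Request:
send_rows --targets '[0,0,0,-0.878,-0.542,0,0,0,0,0,-0.878,-0.542,0,0,0,0,0,-0.878,-0.542,0,0,0,0,0,-0.878,-0.542,0,0,0,0,0,-0.878,-0.542,0,0]'

```text
time_s: 1.35
eef_pos: [561.0, 61.1, 231.0]
ee_rot: [-0.0, 0.125, 0.992, 0.0]
force: [0.2, 0.9, -0.2]
grip_width: 0.501
grip_force: 0.0
```

Request:
send_rows --targets '[0,0,10.25,0,0,0,0,0,0,10.25,0,0,0,0,0,0,10.25,0,0,0,0,0,0,10.25,0,0,0,0,0,0,0,0,0,0,0]'

```text
time_s: 1.98
eef_pos: [559.8, 62.8, 231.0]
ee_rot: [-0.0, 0.464, 0.886, -0.0]
force: [-0.5, -0.6, -0.1]
grip_width: 0.502
grip_force: 0.0
```

```bash
python3 - <<'E'
from h import *
import pickle
c=cap("wrist","w1.png");pickle.dump(c,open("w1.pkl","wb"))
print(-c["R"].T@c["t"])
for X in([603,18,205],[606.5,54,167],[541,69,158],[523,145,94]): print(X,proj(c,[X]))
E
```

```text
[519.06041878 123.52795114 374.46311652]
[603, 18, 205] [[332.44182395 382.76063381]]
[606.5, 54, 167] [[367.22413831 307.31310919]]
[541, 69, 158] [[295.72957206 228.43125341]]
[523, 145, 94] [[337.74314909 110.8255492 ]]
```

View pics/w1.png

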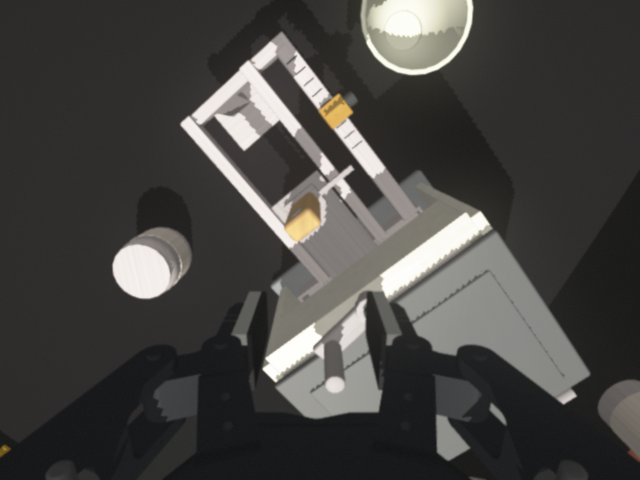

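The wrist view shows the peg top at (335,385), against a predicted (332,383), so the peg position is confirmed to about 1–2 mm. The handle top is at about (301,212) and the pointer at (337,110).

Request:
send_rows --targets '[0,0,0,-0.512,0.088,0,0,0,0,0,-0.512,0.088,0,0,0,0,0,0,0,0.46,0,0,0,0,0,0,0.46,0,0,0,0,0,0,0,0]'

```text
time_s: 2.65
eef_pos: [602.6, 18.3, 174.3]
ee_rot: [-0.002, 0.463, 0.886, -0.001]
force: [-0.6, -0.0, 0.1]
grip_width: 0.5
grip_force: 0.0
```

Request:
send_rows --targets '[0,0,0,0,0,0,-1,0,0,0,0,0,0,-1,0,0,0,0,0,0,-1,0,0,0,0,0,0,-1]' --newtons 20

```text
time_s: 3.15
eef_pos: [603.9, 17.8, 177.5]
ee_rot: [0.001, 0.464, 0.886, -0.0]
force: [-2.3, -2.5, 6.4]
grip_width: 0.13
grip_force: 21.5
```

Request:
send_rows --targets '[0,0,0,-0.0555,0.0817,0,-1,0,0,0,-0.0413,0.0898,0,-1,0,0,0,-0.026,0.0953,0,-1,0,0,0,-0.01,0.0983,0,-1]'

```text
time_s: 3.65
eef_pos: [626.7, 21.9, 177.4]
ee_rot: [0.002, 0.465, 0.885, -0.001]
force: [-2.0, -5.6, 3.9]
grip_width: 0.132
grip_force: 21.3
```

Request:
send_rows --targets '[0,0,0,0.0063,0.0986,0,-1,0,0,0,0.0224,0.0962,0,-1,0,0,0,0.0379,0.0913,0,-1,0,0,0,0.0523,0.0838,0,-1,0,0,0,0,0,0,-1]'

```text
time_s: 4.28
eef_pos: [640.7, 42.3, 177.2]
ee_rot: [0.001, 0.464, 0.886, -0.0]
force: [0.0, -3.6, 5.8]
grip_width: 0.132
grip_force: 21.6
```

Request:
send_rows --targets '[0,0,0,0.022,0.027,0,-1,0,0,0,0,0,0,-1,0,0,0,0,0,0,0,0,0,0,0,0,0,0,0,0,0,0,0,0,0]'

```text
time_s: 4.9
eef_pos: [640.8, 44.9, 175.9]
ee_rot: [-0.0, 0.465, 0.886, 0.0]
force: [-0.5, -1.0, -0.5]
grip_width: 0.497
grip_force: 0.0
```

Request:
send_rows --targets '[0,0,0,0,0,-0.5,0,0,0,0,0,0,-0.5,0,0,0,10,0,0,0,0,0,0,10,0,0,0,0,0,0,10,0,0,0,0]'

```text
time_s: 5.52
eef_pos: [640.8, 44.8, 236.0]
ee_rot: [-0.0, 0.68, 0.733, 0.0]
force: [-0.2, -0.7, 0.2]
grip_width: 0.5
grip_force: 0.0
```

Request:
send_rows --targets '[0,0,10,0,0,0,0,0,0,10.3,0,0,0,0,0,0,0,0,0,0,0]'

```text
time_s: 5.9
eef_pos: [640.9, 44.8, 236.0]
ee_rot: [-0.0, 0.796, 0.605, -0.0]
force: [0.9, 0.2, 0.3]
grip_width: 0.495
grip_force: 0.0
```

Request:
send_rows --targets '[0,0,0,-0.028,-0.857,0,0,0,0,0,-0.028,-0.857,0,0,0,0,0,0,0,0,0,0,0,0,0,0,0,0]'

```text
time_s: 6.4
eef_pos: [541.6, 69.1, 236.6]
ee_rot: [0.0, 0.796, 0.605, 0.001]
force: [0.4, -0.3, -0.3]
grip_width: 0.5
grip_force: 0.0
```

```bash
python3 - <<'E'
from h import *
import pickle
c=cap("wrist","w2.png");s=cap("scene");pickle.dump((c,s),open("w2.pkl","wb"))
print(monitor.sense()["eef_pos"],-c["R"].T@c["t"])
for X in([641,44,205],[606.5,54,167],[541,69,158],[523,145,94]): print(X,proj(c,[X]))
b=cv2.resize(s["img"][180:300,290:450],None,fx=5,fy=5,interpolation=cv2.INTER_CUBIC)
cv2.imwrite("pics/s2.png",b[:,:,::-1])
E
```

```text
[541.92514266  68.85123143 236.16475177] [562.54364638 140.2759239  380.09098637]
[641, 44, 205] [[506.86307242 274.63169129]]
[606.5, 54, 167] [[420.37870451 251.31533063]]
[541, 69, 158] [[313.22911086 251.50937375]]
[523, 145, 94] [[264.48526605 140.45859114]]
```

View pics/w2.png

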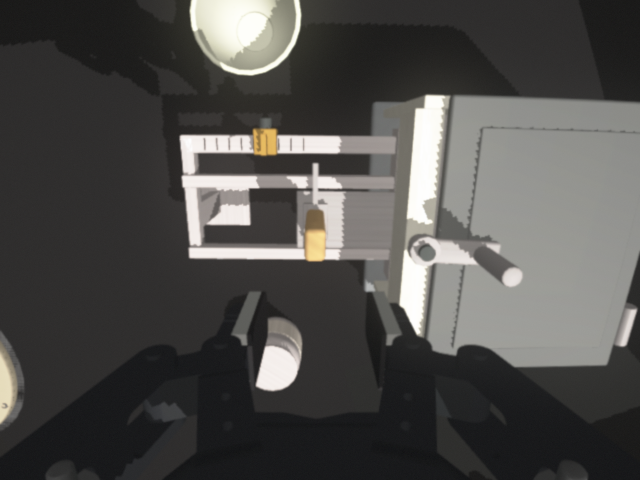

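View pics/s2.png

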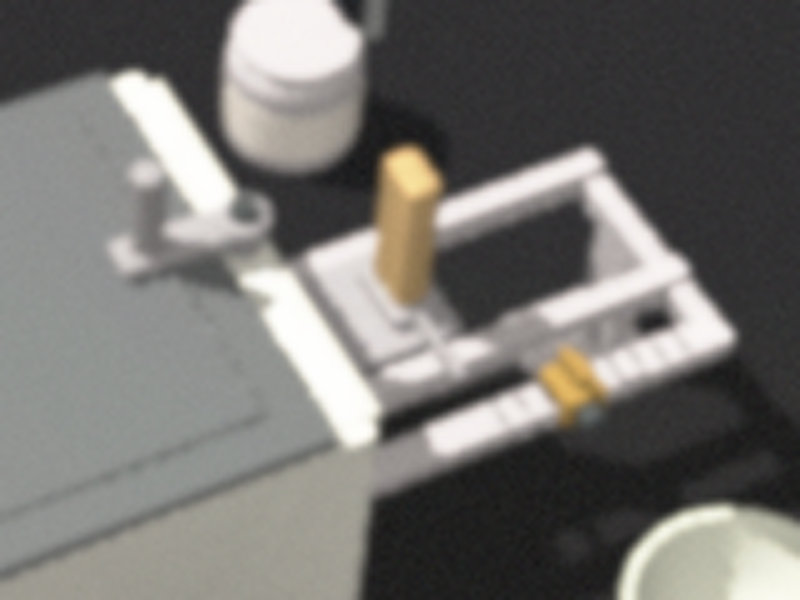

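The turnbutton now points in over the lid: the peg top is at (511,276) and the bar is parallel to the rails. The handle top is at (315,244), the index tip at (315,166) and the brass pointer at (264,141).

```bash
python3 - <<'E'
from h import *
import pickle
np.set_printoptions(precision=1,suppress=True)
c,s=pickle.load(open("w2.pkl","rb"))
ex=np.array([np.cos(.2717),-np.sin(.2717)]);ey=np.array([-ex[1],ex[0]])
def ctr(c,lo,hi,box):
    m=cv2.inRange(cv2.cvtColor(c["img"],cv2.COLOR_RGB2HSV),lo,hi);x0,y0,x1,y1=box
    ys,xs=np.nonzero(m[y0:y1,x0:x1]);return xs.mean()+x0,ys.mean()+y0,xs.min()+x0,xs.max()+x0,ys.min()+y0,ys.max()+y0
o=ctr(c,(8,90,60),(30,255,255),(240,115,290,160));print(o)
g=c["img"].max(2)
for r in(165,170,175,190): print(r,g[r,305:328])
I=onz(c,[(315.5,166)],90)[0];P=onz(c,[(o[0],o[1])],94)[0];H=onz(c,[(315.5,244)],158)[0]
print(I,P,H)
for n,v in(("P-I",P-I),("H-I",H-I)):print(n,v[:2]@ex,v[:2]@ey)
b=cv2.resize(c["img"][110:270,230:350],None,fx=3.7,fy=3.7,interpolation=cv2.INTER_CUBIC)
cv2.imwrite("pics/w2c.png",b[:,:,::-1])
E
```

```text
(np.float64(264.7455089820359), np.float64(141.30538922155688), np.int64(252), np.int64(277), np.int64(128), np.int64(156))
165 [ 50  51  50  51  51  51  68 122 185 219 223 221 198 136  74  52  50  50
  51  50  50  50  50]
170 [ 51  50  52  51  51  51  68 122 185 219 223 221 199 137  74  52  51  50
  52  50  49  51  51]
175 [125 120 116 116 114 115 121 153 197 220 223 222 203 159 128 120 119 119
 119 119 118 117 116]
190 [101  96  91  88  81  77  86 131 190 219 223 221 197 138  98  91  90  91
  90  91  93  93  92]
[555.4 115.5  90. ] [523.  144.3  94. ] [543.8  73.5 158. ]
P-I -38.98625454035627 19.12880164383599
H-I 0.04760718043206073 -43.51123438110537
```

View pics/w2c.png

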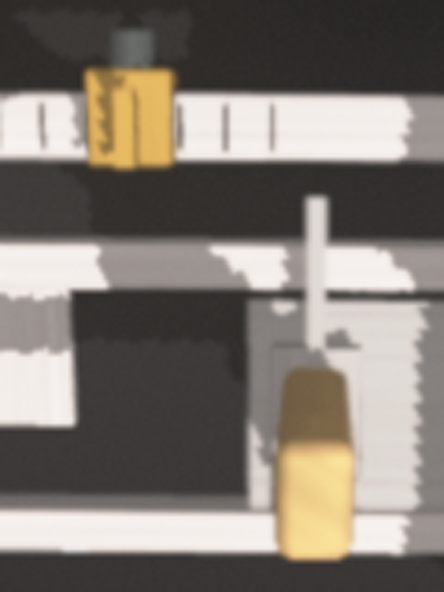

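Request:
send_rows --targets '[0,0,0,0.055,0.01,0,0,0,0,0,0,0,0.667,0,0,0,0,0,0,0.667,0,0,0,0,0,0,0.667,0,0,0,0,0,0,0,0]'

```text
time_s: 7.12
eef_pos: [541.4, 72.3, 113.8]
ee_rot: [-0.002, 0.797, 0.604, -0.002]
force: [0.4, 0.7, 0.4]
grip_width: 0.503
grip_force: 0.0
```

Request:
send_rows --targets '[0,0,0,0,0,0,-1,0,0,0,0,0,0,-1,0,0,0,0,0,0,-1,0,0,0,0,0,0,-1]' --newtons 40

```text
time_s: 7.62
eef_pos: [541.6, 72.7, 117.9]
ee_rot: [-0.001, 0.797, 0.604, -0.0]
force: [-10.8, 1.9, 7.6]
grip_width: 0.157
grip_force: 40.1
```

Request:
send_rows --targets '[0,0,0,0,-0.125,0,-1,0,0,0,0,-0.125,0,-1,0,0,0,0,-0.125,0,-1,0,0,0,0,-0.125,0,-1,0,0,0,0,0,0,-1]'

```text
time_s: 8.25
eef_pos: [514.6, 80.5, 118.0]
ee_rot: [0.001, 0.797, 0.604, 0.002]
force: [4.7, 0.8, 6.7]
grip_width: 0.161
grip_force: 40.7
```

```bash
python3 - <<'E'
from h import *
import pickle
c=cap("wrist");s=cap("scene");pickle.dump((c,s,cap("top")),open("w3.pkl","wb"))
a=cv2.resize(c["img"][:200,140:440],(800,533))
cv2.imwrite("pics/w3.png",a[:,:,::-1])
print(monitor.sense()["eef_pos"],proj(c,[[523,144.3,94]]))
E
```

```text
[514.91502829  80.39684574 117.95972427] [[292.94939269 156.24875157]]
```

View pics/w3.png

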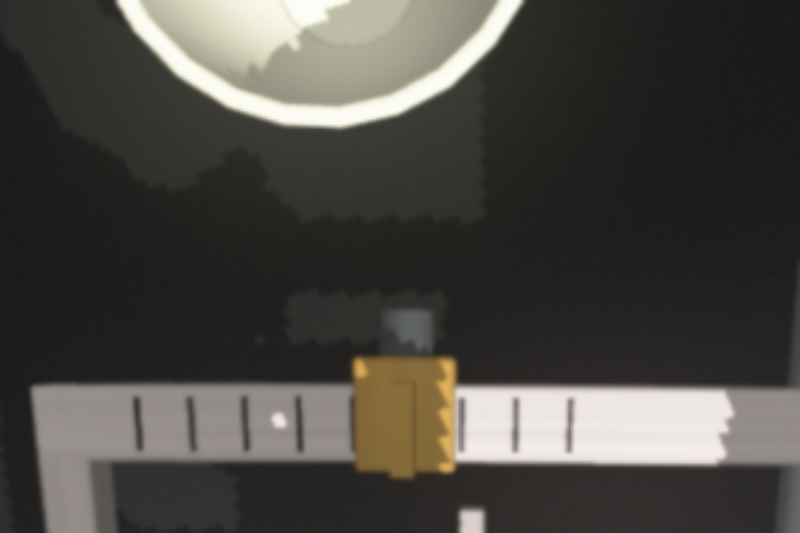

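The wrist crop shows the pointer's fin centre at crop x≈402 and the index tip at crop x≈472, so about 12 mm remains.

```bash
python3 - <<'E'
from h import *
import pickle
c,s,t=pickle.load(open("w3.pkl","rb"))
ex=np.array([np.cos(.2717),-np.sin(.2717)]);ey=np.array([-ex[1],ex[0]])
k=300/800
for z1 in(88,91,94):
  for z2 in (88,92):
    P=onz(c,[(140+402*k,477*k)],z1)[0];I=onz(c,[(140+472*k,511*k)],z2)[0]
    print(z1,z2,P,I,(P-I)[:2]@ex,(P-I)[:2]@ey)
E
```

```text
88 88 [518.50419694 134.16377249  88.        ] [528.93875476 124.85007373  88.        ] -12.551289444166027 6.171718938434276
88 92 [518.50419694 134.16377249  88.        ] [529.08389006 125.46687263  92.        ] -12.5255706276619 5.538596768306226
91 88 [518.79344227 134.46535536  91.        ] [528.93875476 124.85007373  88.        ] -12.353590408794155 6.5398631731574834
91 92 [518.79344227 134.46535536  91.        ] [529.08389006 125.46687263  92.        ] -12.327871592290027 5.906741003029433
94 88 [519.08268759 134.76693823  94.        ] [528.93875476 124.85007373  88.        ] -12.155891373422284 6.908007407880691
94 92 [519.08268759 134.76693823  94.        ] [529.08389006 125.46687263  92.        ] -12.130172556918158 6.27488523775264
```

The lateral gap comes out at 6 mm, as specified, so I pull another 12.3 mm.

Request:
send_rows --targets '[0,0,0,0,-0.103,0,-1,0,0,0,0,-0.103,0,-1,0,0,0,0,0,0,-1,0,0,0,0,0,0,-1]'

```text
time_s: 8.9
eef_pos: [503.2, 83.8, 118.0]
ee_rot: [0.002, 0.797, 0.604, 0.002]
force: [5.5, 2.7, 5.8]
grip_width: 0.16
grip_force: 40.8
```

```bash
python3 - <<'E'
from h import *
c=cap("wrist");s=cap("scene")
a=cv2.resize(c["img"][120:220,215:365],(800,533))
cv2.imwrite("pics/w4.png",a[:,:,::-1])
print(monitor.sense())
E
```

```text
{'time_s': 9.0, 'joints': array([-6.53355539e-02,  3.98925350e-01,  1.69531632e+00,  5.99076582e-04,
        1.04176645e+00,  2.08226318e-01]), 'dq': array([-0.00186459, -0.00074321,  0.00028715, -0.00211762,  0.00198685,
        0.00114723]), 'tau': array([ 3.70679854e-02, -3.88280833e+01, -1.82284409e+01, -4.89003528e-01,
        6.40574042e-01, -2.46178396e-01]), 'eef_pos': array([503.22969682,  83.75533322, 117.96596417]), 'ee_rot': array([0.00163269, 0.79700762, 0.60396274, 0.00227994]), 'force': array([6.20074825, 1.18073155, 6.35340673]), 'wrist_torque': array([ 0.17273075, -0.18022527, -0.22825521]), 'grip_force': 40.7816344499588, 'grip_width': 0.1595960092705263}
```

View pics/w4.png

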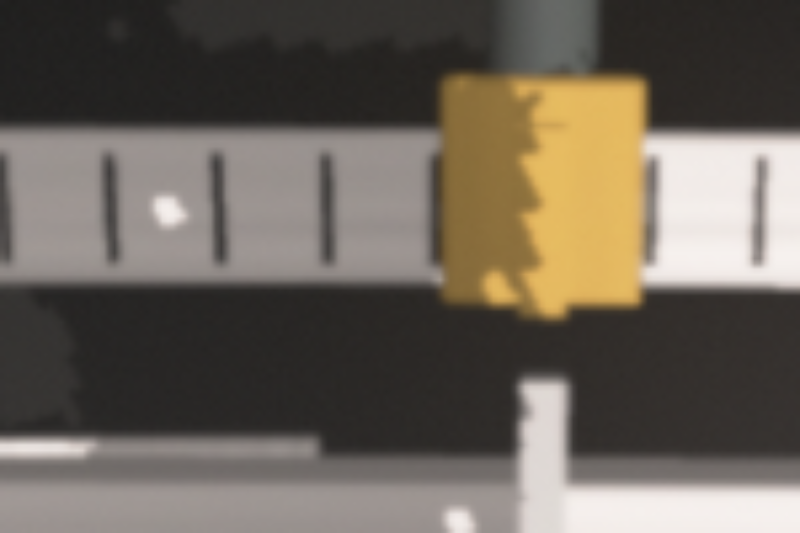

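The index arm (centre x≈545) and the pointer fin (about 520–568, centre 544) are in line. I hold briefly, then hand in.

Request:
send_rows --targets '[0,0,0,0,0,0,-1,0,0,0,0,0,0,-1,0,0,0,0,0,0,-1,0,0,0,0,0,0,-1]'

```text
time_s: 9.5
eef_pos: [503.3, 83.7, 118.0]
ee_rot: [0.002, 0.797, 0.604, 0.002]
force: [6.0, 1.1, 6.1]
grip_width: 0.162
grip_force: 40.8
```

```bash
python3 -c "
from rig import job
print(job.finish_job())"
```

```text
the job is handed in; nothing more can be done
None
```

The job is handed in at about 9.5 s: I swung the turnbutton over the lid first, then pulled the gate out until its index arm lined up with the brass pointer (within about 0.5 mm by the wrist camera), and the gripper still holds the handle at about 41 N; the hand-in returned no verdict.

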